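# Turn the condiment carousel so the pepper mill is at the front

## Task

Turn the round wooden condiment carousel on the sideboard by pushing its upright rim pegs with the fingertips, gently, until the tall wooden pepper mill stands squarely at the front: straight out from the carousel's centre towards the front edge of the sideboard, so that it is the container nearest that edge. Do not grip, lift or touch the mill or the other containers standing on the carousel, keep them all standing on it, and leave the things beside it alone. Finish with the carousel at rest and the robot clear of it.

Things in the scene. Friction and masses are not known exactly. Their poses are not given: they have to be found in the camera images.
- foot: low black rubber foot under the carousel, 170 mm across, 15 mm high, fixed to the sideboard and mostly hidden by the tray. Origin: centre of its underside, on the vertical turning axis of the carousel, on the sideboard top. It never turns; its axes are parallel to the world's: its -x points squarely to the sideboard's front edge (the front), +y to the robot's left.
- turntable: the carousel's turning tray: flat light-wood disc, 334 mm across, 15 mm thick, upper face 32 mm above the sideboard, eight upright pegs along its rim. Origin: on the turning axis at the disc's underside, 17 mm above the sideboard; z up. It turns either way without stops, spring or detent, against light friction (under 1 N at a peg), and stops within a few degrees when no longer pushed.
- peg (a point): centre of the top of one rim peg, the one on the tray's own +x axis. The eight pegs are alike: round upright wooden rods, 16 mm thick, 60 mm high above the disc (tops 92 mm above the sideboard), centred 157 mm from the axis, 45 degrees apart. About 60 mm or more are free between the pegs and the containers. The start angle differs each time.
- pepper_mill: tall turned dark-wood pepper mill, 58 mm thick, 165 mm high, the tallest thing on the carousel, standing loose on the tray about 50 mm from the axis, at any angle to the pegs. Origin: centre of its underside; z up.
- salt_shaker: glass salt shaker with a grey cap, 44 mm thick, 90 mm high, standing loose on the tray about 50 mm from the axis. Origin: centre of its underside; z up.
- spice_jar: slim spice jar with a dark lid, 41 mm thick, 105 mm high, standing loose on the tray about 50 mm from the axis. Origin: centre of its underside; z up.
- spread_jar: stout glass jar with a wide lid, 62 mm thick, 82 mm high, standing loose on the tray about 50 mm from the axis. Origin: centre of its underside; z up.
- mug: small white coffee mug, 62 mm across the cup, 88 mm with its handle, 50 mm high, loose on the sideboard, to the right of the carousel; to be left alone. Origin: centre of its underside.
- timer: round kitchen timer, 61 mm across, 52 mm high, loose on the sideboard between its front edge and a fixed row of upright books, to be left alone. The books reach from about x 0.46 to 0.66 m and y -0.35 to -0.07 m, up to 0.28 m high: the arm must pass them. Origin: centre of its underside.
- candle: candle in a clear glass, 76 mm across, 90 mm high, loose on the sideboard, beyond and to the right of the carousel, left of the books; to be left alone. A picture frame hangs on the wall there (x 0.72 m, from 0.39 m above the sideboard up): keep the arm clear of it. Origin: centre of its underside.
- garlic: garlic bulb, 60 mm, loose at the right end of the sideboard, to be left alone. Origin: centre of its underside.

How it is judged:
By the outcome, as a careful person would: the job done as asked, in the order asked, and still so for the second after the job is handed in, with the robot touching nothing.
It also fails if it takes over 72 s, if anything falls off the work surface, if the arm or the gripper's body presses on something with over 40 N, if the wrist force passes 120 N, or if a joint passes its speed limit or range.

## Robot

A 6-joint arm with a two-finger parallel gripper is mounted at the origin on a cart in front of the work surface, level with it; the furniture and walls round the work are solid. World frame = base frame: x ahead of the robot, y to its left, z up, the work surface at z = 0. Lengths are in m, angles in rad, forces in N, time in s.
With the tool pointing down it reaches from about 0.375 to 0.925 m from the base axis. Payload 5.7 kg.
Tool frame: the origin (TCP) lies midway between the tips of the shut fingers; the grasp point (between the pads) lies 19 mm behind it; z points along the fingers, y is the line along which they close (so a half turn about z gives the same grasp; the last joint's range is limited). The gripper opens to 88 mm and grips with 3 to 60 N. Pads are 20 mm wide; open, the fingers measure 115 mm over their backs; the gripper's body (75 mm by 178 mm) begins 61 mm behind the grasp point.
Start: joints at [-1.364, 0.359, 1.51, -0, 1.272, -0.115], TCP at [0.19, -0.569, 0.223] pointing down, gripper open.
Joint ranges: [-2.97, 2.97], [-1.01, 2.36], [0.21, 2.38], [-0.96, 4.11], [0.2, 2.71], [-2.98, 2.98]. Speed limits (rad/s): [2.39, 2.39, 3.14, 3.14, 3.14, 3.14].

## Interface

Orientations are given as a unit quaternion [w, x, y, z].
In Python, from station import arm gives the robot as it stands.
- The arm moves only by the tool jog_arm, never from a script. Its argument "motion" is a list of rows, each a list of 2 entries, a list of its own where there are three numbers: the shift along the world's x, y, z each as a share of 2 cm, from -1 to 1, then the turn about the world's z as a share of 6 degrees, from -1 to 1. A call has 1 to 12 rows; each row shifts and turns the commanded pose from where the row before left it; what a row does not reach is not made up. A row lasts 1/12 s, in which the tool goes at most 41.7 mm and 7.16 degrees, less where a joint would pass 70% of its speed; a pose out of reach is approached as far as the arm can. A call with a number of a shift or a turn outside -1 to 1 is refused whole. A call with a gripper value outside its range is refused whole. "hand" is the opening, from 0 (shut) to 1 (fully open), set as the call begins (left out, the last holds). The fingers move at their own pace and stop on an object; "squeeze" is the grip in N (left out, the last holds). Time passes only in rows, so rows that do not move let the fingers close. It gives the time, the measured TCP pose, the force, the opening and the grip force at its end, in the units of the state.
- arm.state(): the state, without advancing time (a new reading comes with each control period).
- arm.get_image(name): name is "scene" or "top" or "wrist"; returns the picture (384x512x3 uint8, red, green, blue); there is no depth.
- arm.get_calibration(name): a dict with "K" (3x3 intrinsics, pixels), "view" (4x4, takes a point from world to camera coordinates); the wrist camera has in their place "T_tool_cam" (4x4, takes a point from camera to tool coordinates, whose origin is the TCP and whose axes are the flange's). Camera axes: x right, y down, z forward; pixel columns grow to the right and rows downward; lengths in m; the calibration is good to about 2 mm. A picture is of the moment at which its call begins: read the wrist's pose just before it. get_calibration takes no time and is no camera call.
- arm.close_job(): hands the job in; it is judged then, once.
The state is a dict: "clock": time; "q": joint angles; "joint_vel": joint speeds; "effort": joint torques, N m; "tool_pos": TCP position; "ee_rot": TCP orientation; "contact_force": force on the tool from outside, world axes, zero at the start; "torque": the same for the moment, N m; "grip_width": opening from 0.0 (shut) to 1.0 (fully open); "finger_force": force on a finger pad.
Only numpy, scipy, OpenCV 4.12 (cv2) and the standard library are available. Lean on these libraries where they do the work, as an engineer would, in place of code of your own. Each camera call takes 0.05 s, during which the arm holds its last target. There are 200 camera calls.

## Working session

There is one attempt and no reset: what is moved stays moved. The work goes in short steps, Python scripts to look and compute and a tool call to move; the robot and the scene stay as the last step left them, time stands still between calls to the robot, and variables do not carry over. Pictures are saved under pics/ and viewed, at most 11 in all, crops included, and the job is handed in when it is done.

Besides the shell and the picture viewer there is one more tool, called as name([rows], argument=value, ...), one row to a line, values as JSON. jog_arm: Moves the arm, as the interface text tells. Its arguments: {"type":"object","properties":{"motion":{"type":"array"},"hand":{"type":"number"},"squeeze":{"type":"number"}},"required":["motion"]}

```bash
mkdir -p pics; ls
python3 - <<'E'
from station import arm
import cv2,numpy as np
for n in("scene","top"):
    im=arm.get_image(n); cv2.imwrite(f"pics/{n}0.png",im[:,:,::-1])
    c=arm.get_calibration(n); print(n,np.round(c["K"],1).tolist(),np.round(c["view"],3).tolist())
print(arm.state())
E
```

```text
pics
scene [[447.3, 0.0, 260.3], [0.0, 447.3, 190.6], [0.0, 0.0, 1.0]] [[-0.644, -0.765, -0.01, 0.329], [-0.379, 0.331, -0.864, 0.253], [0.665, -0.552, -0.503, 0.955], [0.0, 0.0, 0.0, 1.0]]
top [[374.4, 0.0, 251.5], [0.0, 374.4, 193.5], [0.0, 0.0, 1.0]] [[-0.012, -1.0, 0.002, -0.009], [-0.994, 0.012, -0.107, 0.55], [0.107, -0.003, -0.994, 1.039], [0.0, 0.0, 0.0, 1.0]]
{'clock': 0.1, 'q': array([-1.36407580e+00,  3.59360737e-01,  1.51130814e+00,  1.92166242e-06,
        1.27249436e+00, -1.15110311e-01]), 'joint_vel': array([-0.00045973, -0.00215983, -0.00371595,  0.0001924 , -0.0004292 ,
        0.00276772]), 'effort': array([-5.65088867e-04, -5.16359997e+01, -2.71405470e+01,  6.74601342e-02,
        2.77109526e-02, -3.59334706e-05]), 'tool_pos': array([ 0.18964384, -0.56859791,  0.22194277]), 'ee_rot': array([-7.84512788e-04,  9.87080768e-01,  1.60221536e-01, -3.50407044e-05]), 'contact_force': array([ 0.00901585, -0.38585554, -0.58109892]), 'torque': array([-0.02645067, -0.00528216, -0.00862487]), 'finger_force': 0.0, 'grip_width': 0.9982517740411823}
```

View pics/top0.png

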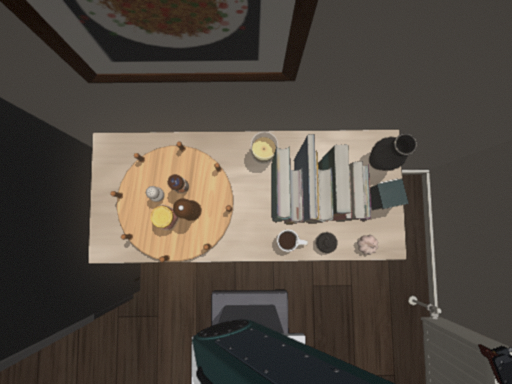

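View pics/scene0.png

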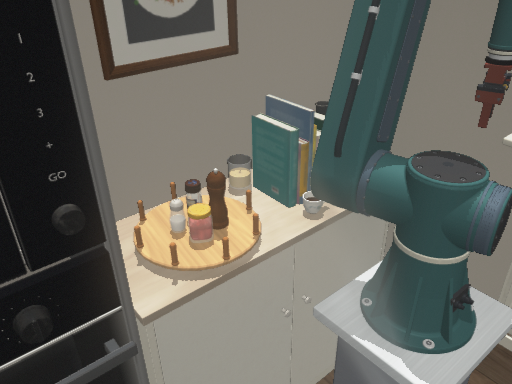

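The top view has the carousel centre near (175,203), pegs at (181,147), (217,167), (229,209), (207,247), (164,258), (127,237), (116,194) and (139,157), and the dark mill at about (187,210). The scene view has the mill at (217,200), with the tray clear of the arm and the oven wall to the left of the carousel.

```bash
cat > h.py <<'E'
from station import arm
import cv2,numpy as np
def ray(n,u,v,z):
    c=arm.get_calibration(n);K=np.array(c["K"]);V=np.array(c["view"]);R=V[:3,:3]
    o=-R.T@V[:3,3]; d=R.T@np.linalg.inv(K)@[u,v,1]
    return (o+d*(z-o[2])/d[2])[:2]
def proj(n,p):
    c=arm.get_calibration(n);q=np.array(c["view"])[:3]@np.append(p,1);q=np.array(c["K"])@q;return q[:2]/q[2]
def fit(P,r=None):
    P=np.array(P);A=np.c_[2*P,np.ones(len(P))];s=np.linalg.lstsq(A,(P**2).sum(1),rcond=None)[0]
    return s[:2],np.sqrt(s[2]+s[:2]@s[:2])
E
python3 - <<'E'
from h import *
im=cv2.imread("pics/top0.png")
P=[ray("top",u,v,.092) for u,v in[(181,146),(218,167),(230,209),(208,247),(164,259),(126,237),(114,194),(137,156)]]
c,r=fit(P);print("c",c,r)
for p in P:print(np.round(p,3),np.degrees(np.arctan2(*(p-c)[::-1])).round(1),np.linalg.norm(p-c).round(3))
a=cv2.resize(im[135:270,100:250],None,fx=5,fy=5,interpolation=cv2.INTER_CUBIC)
s=cv2.imread("pics/scene0.png")[160:280,120:280]
s=cv2.resize(s,None,fx=5,fy=5,interpolation=cv2.INTER_CUBIC)
cv2.imwrite("pics/ta.png",cv2.resize(a,(666,600)));cv2.imwrite("pics/sa.png",s)
E
```

```text
c [0.52512865 0.1983616 ] 0.15501734878350987
[0.676 0.175] -8.7 0.152
[0.617 0.075] -53.5 0.154
[0.502 0.043] -98.3 0.157
[0.402 0.102] -141.7 0.156
[0.373 0.218] 172.8 0.154
[0.431 0.319] 127.8 0.153
[0.546 0.354] 82.2 0.157
[0.649 0.294] 37.7 0.157
```

View pics/ta.png

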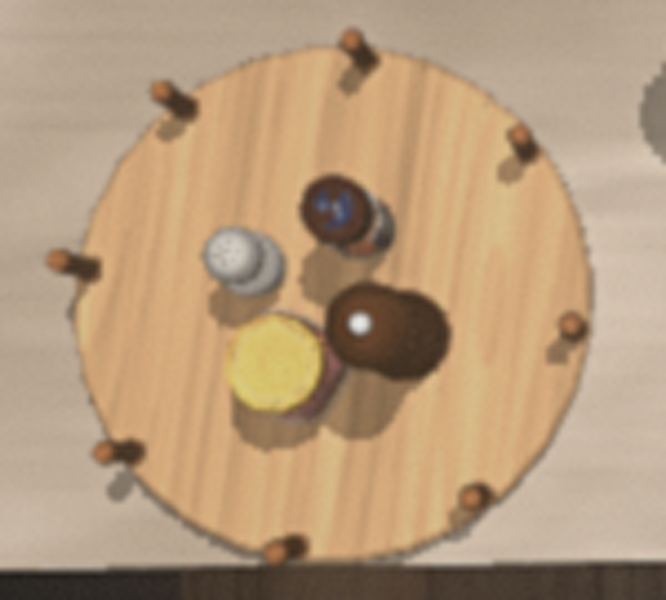

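View pics/sa.png

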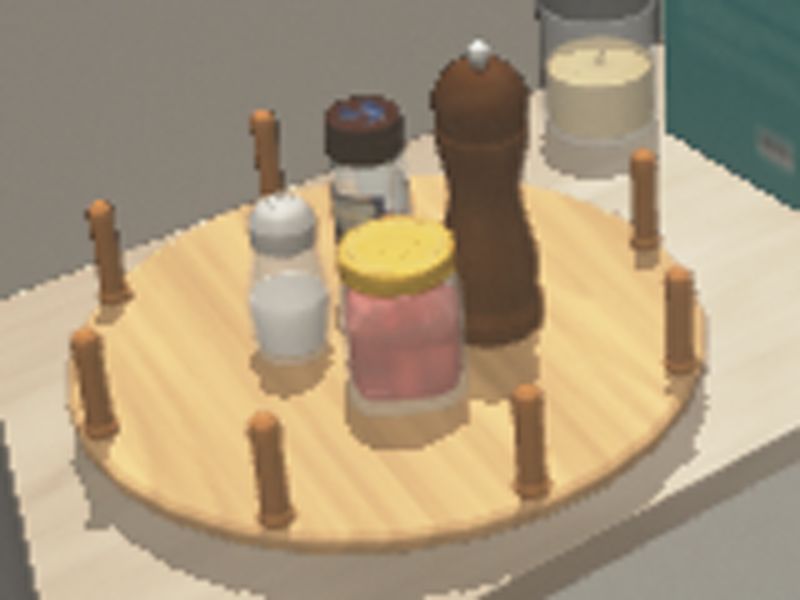

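The crops show the mill with its silver finial at (359,323) in the top crop and (479,48) in the scene crop. It stands to the right of centre and just in front. The spread jar is front left.

Run:
```python
from h import *
c=np.array([.525,.198])
def rep(n,p):p=np.array(p);d=p-c;print(n,p.round(3),np.degrees(np.arctan2(d[1],d[0])).round(1),np.linalg.norm(d).round(3))
t=(100+359/4.44,135+323/4.44);s=(120+479/5,160+48/5)
rep("fin top",ray("top",*t,.195));rep("fin scene",ray("scene",*s,.195))
rep("base top",ray("top",100+405/4.44,135+333/4.44,.045))
# tray edge fit in top crop
E=[(80,270),(333,46),(590,290),(330,563),(100,430),(500,120),(545,430)]
print(fit([ray("top",100+u/4.44,135+v/4.44,.032) for u,v in E]))
for n,u,v,z in[("spread",275,362,.114),("salt",232,255,.12),("spice",337,210,.137)]:rep(n,ray("top",100+u/4.44,135+v/4.44,z))
for n,u,v,z in[("candle",263,149,.09),("mug",288,240,.05),("timer",327,242,.05),("edge",175,263,0)]:rep(n,ray("top",u,v,z))
```

```text
fin top [0.5   0.155] -120.2 0.05
fin scene [0.495 0.155] -124.9 0.053
base top [0.504 0.154] -115.5 0.049
(array([0.52544432, 0.20474616]), np.float64(0.1636352092708778))
spread [0.483 0.219] 152.9 0.047
salt [0.546 0.244] 65.2 0.051
spice [0.57  0.179] -22.8 0.049
candle [ 0.665 -0.048] -60.3 0.283
mug [ 0.418 -0.114] -109.0 0.33
timer [ 0.411 -0.222] -105.2 0.435
edge [0.355 0.207] 177.0 0.17
```

```bash
python3 -c "
from h import *
print(np.round(arm.get_calibration('wrist')['T_tool_cam'],3))"
```

```text
[[ 0.001 -0.955 -0.296  0.081]
 [ 1.     0.001 -0.     0.   ]
 [ 0.001 -0.296  0.955 -0.162]
 [ 0.     0.     0.     1.   ]]
```

jog_arm([
  [[0,0,1],0],
  [[0,0,1],0],
  [[0,0,1],0],
  [[0,0,1],0],
  [[0,0,1],0],
  [[0,0,1],0],
  [[0,0,1],0],
  [[0,0,0],0],
], hand=0)

```text
clock: 0.77
tool_pos: [0.1901, -0.5709, 0.3666]
ee_rot: [0.003, 0.987, 0.16, 0.0]
contact_force: [0.6, -0.7, 0.7]
grip_width: 0.436
finger_force: 0.0
```

jog_arm([
  [[0.8,0.8,0],1],
  [[0.8,0.8,0],1],
  [[0.8,0.8,0],1],
  [[0.8,0.8,0],1],
  [[0.8,0.8,0],1],
  [[0.8,0.8,0],1],
  [[0.8,0.8,0],1],
  [[0.8,0.8,0],1],
  [[0.8,0.8,0],1],
  [[0.8,0.8,0],1],
  [[0.8,0.8,0],1],
  [[0.8,0.8,0],1],
])

```text
clock: 1.77
tool_pos: [0.382, -0.3758, 0.3612]
ee_rot: [-0.001, 0.703, 0.712, 0.0]
contact_force: [-0.8, 0.0, 0.1]
grip_width: 0.007
finger_force: 0.0
```

jog_arm([
  [[0.2,1,0],1],
  [[0.2,1,0],1],
  [[0.2,1,0],1],
  [[0.2,1,0],1],
  [[0.2,1,0],1],
  [[0.2,1,0],1],
  [[0.2,1,0],1],
  [[0.2,1,0],1],
  [[0.2,1,0],1],
  [[0.2,1,0],1],
  [[0.2,1,0],1],
  [[0.2,1,0],1],
])

```text
clock: 2.77
tool_pos: [0.4292, -0.1359, 0.3614]
ee_rot: [-0.001, 0.15, 0.989, 0.0]
contact_force: [-0.1, -0.2, 0.1]
grip_width: -0.001
finger_force: 0.0
```

jog_arm([
  [[0,1,0],1],
  [[0,1,0],1],
  [[0,1,0],1],
  [[0,1,0],1],
  [[0,1,0],1],
  [[0,1,0],1],
  [[0,1,0],1],
  [[0,1,0],1],
  [[0,1,0],1],
  [[0.2,1,0],1],
  [[0.2,0,0],1],
  [[0,0,0],1],
])

```text
clock: 3.77
tool_pos: [0.4376, 0.0639, 0.3613]
ee_rot: [-0.001, -0.461, 0.888, 0.0]
contact_force: [0.2, -1.1, 0.6]
grip_width: 0.002
finger_force: 0.0
```

Run:
```python
from h import *
s=arm.state();print(s["tool_pos"],s["ee_rot"],s["q"])
for n in["top","scene"]:cv2.imwrite(f"pics/{n}1.png",arm.get_image(n)[:,:,::-1])
```

```text
[0.43758231 0.06391996 0.36133847] [-6.07117966e-04 -4.60636938e-01  8.87588366e-01  3.67285996e-04] [-1.14572584e-02  1.67856762e-02  1.60658761e+00  7.65452859e-05
  1.51963645e+00 -2.53968316e+00]
```

View pics/scene1.png

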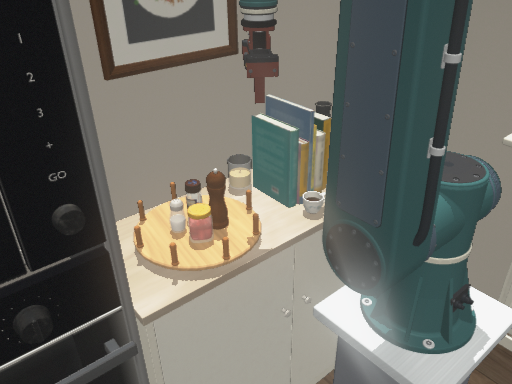

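The scene view shows the shut gripper high above the right of the tray, at (258,90), with all the containers standing. Going down between the pegs at -142° and -98°.

jog_arm([
  [[0,0,-1],0],
  [[0,0,-1],0],
  [[0,0,-1],0],
  [[0,0,-1],0],
  [[0,0,-1],0],
  [[0,0,-1],0],
  [[0,0,-1],0],
  [[0,0,-1],0],
  [[0,0,-1],0],
  [[0,0,-1],0],
  [[0,0,0],0],
])

```text
clock: 4.78
tool_pos: [0.4344, 0.0626, 0.1592]
ee_rot: [-0.003, -0.456, 0.89, 0.002]
contact_force: [-1.7, -0.3, 1.0]
grip_width: 0.004
finger_force: 0.0
```

jog_arm([
  [[0,0,-0.8],0],
  [[0,0,-0.8],0],
  [[0,0,-0.8],0],
  [[0,0,-0.8],0],
  [[0,0,-0.8],0],
  [[0,0,-0.8],0],
  [[0,0,0],0],
])

```text
clock: 5.37
tool_pos: [0.4362, 0.0626, 0.0651]
ee_rot: [-0.002, -0.456, 0.89, 0.001]
contact_force: [-0.3, -0.3, 0.2]
grip_width: 0.002
finger_force: 0.0
```

Run:
```python
from h import *
s=arm.state();print(s["tool_pos"],s["contact_force"])
im=arm.get_image("scene")[130:290,110:340,::-1];cv2.imwrite("pics/s2.png",cv2.resize(im,None,fx=3,fy=3))
# path: 5-degree steps about centre, r .161
c=np.array([.525,.199]);p=s["tool_pos"][:2]
a0=np.arctan2(*(p-c)[::-1])
for a in np.degrees(a0)-np.arange(0,81,6):
    q=c+.160*np.array([np.cos(np.radians(a)),np.sin(np.radians(a))]);print(a.round(1),q.round(3),((q-p)/.02).round(2));p=q
```

```text
[0.43619829 0.06264705 0.06513673] [-0.28600232 -0.31869513  0.19702387]
-123.1 [0.438 0.065] [0.07 0.11]
-129.1 [0.424 0.075] [-0.68  0.49]
-135.1 [0.412 0.086] [-0.62  0.56]
-141.1 [0.401 0.098] [-0.56  0.62]
-147.1 [0.391 0.112] [-0.49  0.68]
-153.1 [0.382 0.127] [-0.42  0.73]
-159.1 [0.376 0.142] [-0.34  0.77]
-165.1 [0.37  0.158] [-0.26  0.8 ]
-171.1 [0.367 0.174] [-0.17  0.82]
-177.1 [0.365 0.191] [-0.09  0.83]
-183.1 [0.365 0.208] [0.   0.84]
-189.1 [0.367 0.224] [0.09 0.83]
-195.1 [0.371 0.241] [0.18 0.82]
-201.1 [0.376 0.257] [0.26 0.8 ]
```

View pics/s2.png

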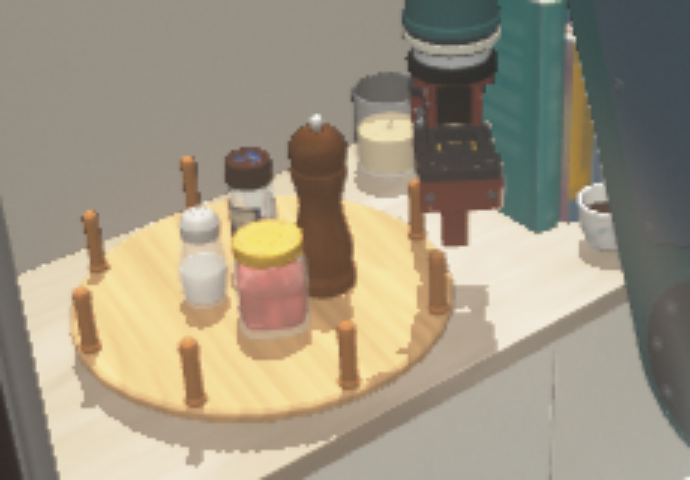

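The crop shows the fingertip at (455,245), to the right of the -98° peg, which doesn't match the reported pose. Checking the projection before moving.

Run:
```python
from h import *
s=arm.state();print(s["tool_pos"],proj("scene",s["tool_pos"]),(proj("scene",s["tool_pos"])-[110,130])*3)
for a in(-98,-141.7,172.8,127.8):
  p=[.525+.157*np.cos(np.radians(a)),.199+.157*np.sin(np.radians(a)),.092];print(a,(proj("scene",p)-[110,130])*3)
im=arm.get_image("top")[:,:,::-1];cv2.imwrite("pics/t2.png",cv2.resize(im[130:330,90:310],None,fx=3,fy=3));print(proj("top",s["tool_pos"]),(proj("top",s["tool_pos"])-[90,130])*3)
```

```text
[0.43679369 0.06268848 0.06618837] [260.15569328 210.06005972] [450.46707983 240.18017915]
-98 [419.32317616 178.97418112]
-141.7 [441.34471692 247.82072474]
172.8 [351.51261149 319.5759437 ]
127.8 [193.55620586 337.80860576]
[223.40842562 233.77982462] [400.22527687 311.33947385]
```

View pics/t2.png

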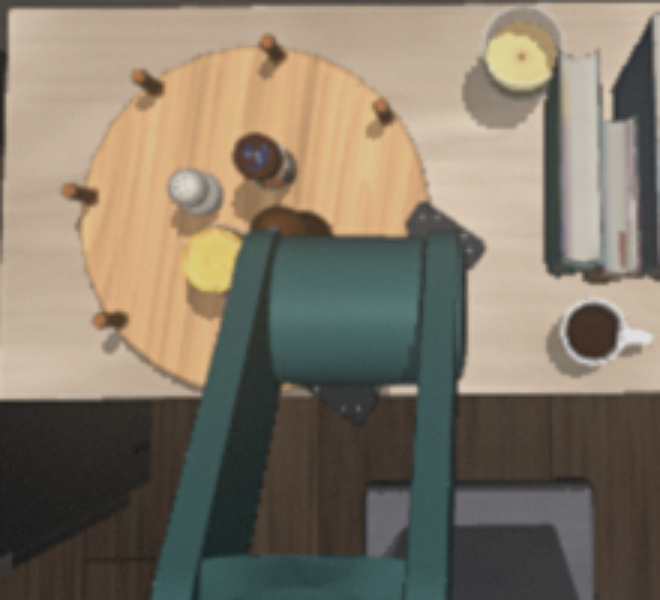

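The projections agree: pegs and fingertip are where I computed them, and I had misread which peg was which. The top crop shows the gripper lying tangentially outside the mill, clear of everything. Starting a slow push.

jog_arm([
  [[-0.31,0.31,0],-0.5],
  [[-0.31,0.31,0],-0.5],
  [[-0.2,0.19,0],-0.33],
  [[-0.2,0.19,0],-0.33],
  [[-0.2,0.19,0],-0.33],
  [[-0.19,0.21,0],-0.33],
  [[-0.19,0.21,0],-0.33],
  [[-0.19,0.21,0],-0.33],
  [[-0.16,0.23,0],-0.33],
  [[-0.16,0.23,0],-0.33],
  [[-0.16,0.23,0],-0.33],
])

```text
clock: 6.38
tool_pos: [0.3933, 0.1132, 0.0681]
ee_rot: [0.001, -0.263, 0.965, -0.0]
contact_force: [0.4, -1.2, 0.0]
grip_width: 0.002
finger_force: 0.4
```

jog_arm([
  [[-0.14,0.24,0],-0.33],
  [[-0.14,0.24,0],-0.33],
  [[-0.14,0.24,0],-0.33],
  [[-0.11,0.26,0],-0.33],
  [[-0.11,0.26,0],-0.33],
  [[-0.11,0.26,0],-0.33],
  [[-0.09,0.27,0],-0.33],
  [[-0.09,0.27,0],-0.33],
  [[-0.09,0.27,0],-0.33],
])

```text
clock: 7.13
tool_pos: [0.3728, 0.1596, 0.068]
ee_rot: [0.001, -0.11, 0.994, -0.0]
contact_force: [-0.4, -1.5, -0.8]
grip_width: 0.003
finger_force: 0.4
```

Run:
```python
from h import *
s=arm.state();p=s["tool_pos"];print(p,s["ee_rot"],s["contact_force"],np.degrees(np.arctan2(p[1]-.199,p[0]-.525)),np.hypot(p[1]-.199,p[0]-.525))
a=arm.get_image("top")[130:280,90:260,::-1];b=arm.get_image("scene")[150:300,110:280,::-1]
cv2.imwrite("pics/m3.png",cv2.resize(np.hstack([a,b]),None,fx=2.3,fy=2.3,interpolation=cv2.INTER_CUBIC))
```

```text
[0.37277265 0.15956367 0.06804215] [ 1.06982814e-03 -1.10103842e-01  9.93919513e-01 -2.55281573e-05] [-0.3863621  -1.54640191 -0.80165504] -165.476132126717 0.1572526348545711
```

View pics/m3.png

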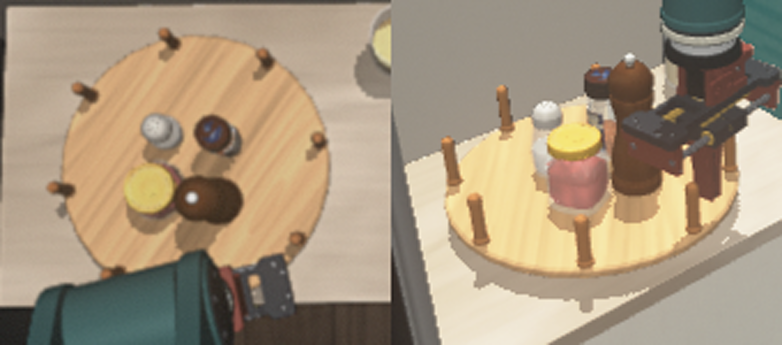

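The view shows the mill at (222,200) in the top half of the crop and visible pegs at (168,38), (265,60), (320,140), (298,240), (60,187) and (85,92). Everything is standing. Working out the tray angle.

```bash
cat >> h.py <<'E'
C=np.array([.525,.199])
def ang(p):d=np.array(p)-C;return np.degrees(np.arctan2(d[1],d[0])).round(1),np.hypot(*d).round(3)
E
python3 - <<'E'
from h import *
f=lambda u,v,z:ray("top",90+u/2.3,130+v/2.3,z)
for u,v in[(163,34),(263,55),(320,139),(298,239),(55,187),(78,89)]:a=ang(f(u,v,.092));print(a,(a[0]+8.7+22.5)%45-22.5)
print(ang(f(192,197,.195)),ang(f(222,203,.045)))
E
```

```text
(np.float64(11.4), np.float64(0.158)) 20.1
(np.float64(-34.3), np.float64(0.155)) 19.400000000000006
(np.float64(-79.9), np.float64(0.156)) 18.799999999999997
(np.float64(-124.6), np.float64(0.156)) 19.10000000000001
(np.float64(99.2), np.float64(0.156)) 17.900000000000006
(np.float64(55.3), np.float64(0.158)) 19.0
(np.float64(-148.9), np.float64(0.051)) (np.float64(-143.9), np.float64(0.054))
```

jog_arm([
  [[-0.08,0.27,0],-0.33],
  [[-0.08,0.27,0],-0.33],
  [[-0.06,0.28,0],-0.33],
  [[-0.05,0.28,0],-0.33],
  [[-0.04,0.28,0],-0.33],
  [[-0.03,0.28,0],-0.33],
  [[-0.02,0.28,0],-0.33],
  [[0,0.28,0],-0.33],
  [[0.01,0.28,0],-0.33],
  [[0.02,0.28,0],-0.33],
])

```text
clock: 8.07
tool_pos: [0.366, 0.2149, 0.0675]
ee_rot: [0.001, 0.062, 0.998, 0.0]
contact_force: [-0.1, -0.1, 1.2]
grip_width: 0.006
finger_force: 0.4
```

jog_arm([
  [[0.03,0.28,0],-0.33],
  [[0.04,0.26,0],-0.33],
  [[0.04,0.2,0],-0.25],
  [[0.04,0.15,0],-0.2],
  [[0.02,0.1,0],-0.1],
  [[0,0,0],0],
  [[0,0,0],0],
])

```text
clock: 8.65
tool_pos: [0.3693, 0.2347, 0.0671]
ee_rot: [0.0, 0.124, 0.992, 0.0]
contact_force: [0.2, 0.7, 0.4]
grip_width: 0.007
finger_force: 0.0
```

Run:
```python
from h import *
s=arm.state();p=s["tool_pos"];print(p,s["contact_force"],ang(p[:2]))
a=arm.get_image("top")[130:280,90:260,::-1];b=arm.get_image("scene")[150:300,110:280,::-1]
cv2.imwrite("pics/m4.png",cv2.resize(np.hstack([a,b]),None,fx=2.3,fy=2.3,interpolation=cv2.INTER_CUBIC))
```

```text
[0.36927819 0.2346841  0.06710212] [0.18825876 0.66272128 0.35559874] (np.float64(167.1), np.float64(0.16))
```

View pics/m4.png

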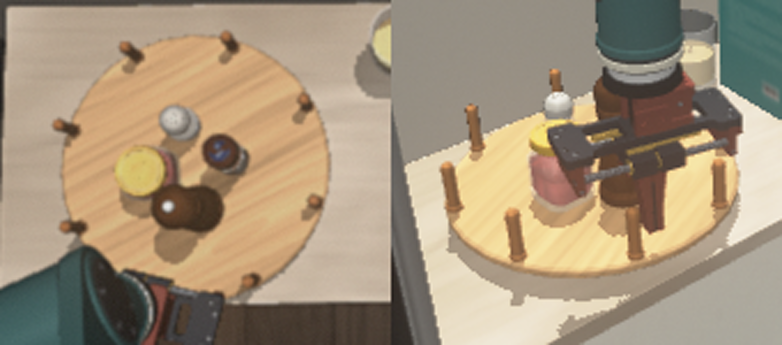

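The view shows the mill at (190,207) in the top half, nearly in front, with the finial at (168,206) and the base at (203,208). Everything is standing.

Run:
```python
from h import *
f=lambda u,v,z:ray("top",90+u/2.3,130+v/2.3,z)
r=[]
for u,v in[(124,47),(226,35),(306,99),(319,200),(61,125),(68,227)]:a=ang(f(u,v,.092));r.append((a[0]+7.7+22.5)%45-22.5);print(a)
print(np.mean(r))
print(ang(f(168,206,.195)),f(168,206,.195),ang(f(203,208,.045)),f(203,208,.045))
```

```text
(np.float64(28.9), np.float64(0.159))
(np.float64(-15.9), np.float64(0.159))
(np.float64(-61.5), np.float64(0.157))
(np.float64(-106.0), np.float64(0.159))
(np.float64(72.3), np.float64(0.156))
(np.float64(117.4), np.float64(0.155))
-8.933333333333328
(np.float64(-178.3), np.float64(0.053)) [0.47218681 0.19740064] (np.float64(-169.7), np.float64(0.05)) [0.47533327 0.18999595]
```

```bash
cat > meas.py <<'E'
from h import *
def dark(im,n):
    h=cv2.cvtColor(im,cv2.COLOR_BGR2HSV)
    return h
top=arm.get_image("top")[:,:,::-1].copy()
h=cv2.cvtColor(top,cv2.COLOR_BGR2HSV)
# tray: saturated orange
m=cv2.inRange(h,(8,95,120),(25,255,255));m[:, :95]=0;m[:,245:]=0;m[:135]=0;m[265:]=0
m=cv2.morphologyEx(m,cv2.MORPH_OPEN,np.ones((5,5)))
cs=max(cv2.findContours(m,0,cv2.CHAIN_APPROX_NONE)[0],key=cv2.contourArea)[:,0]
P=np.array([ray("top",u,v,.032) for u,v in cs])
d=np.linalg.norm(P-[.525,.2],axis=1);k=(d>.155)&(d<.18)
for _ in range(5):
    c,r=fit(P[k]);e=abs(np.linalg.norm(P-c,axis=1)-.167);k=e<.004
print("tray",c,r,k.sum())
# mill: finial + dark-wood blob
roi=top[190:235,150:210].astype(int);w=roi.min(2)
print(cv2.minMaxLoc(w.astype(np.uint8)))
y,x=np.mgrid[190:235,150:210];wt=np.clip(w-130,0,None)*((roi.max(2)-roi.min(2))<45)
l=cv2.minMaxLoc((wt).astype(np.uint8))[3];s=(abs(x-150-l[0])<3)&(abs(y-190-l[1])<3)
fu=(x*wt*s).sum()/(wt*s).sum();fv=(y*wt*s).sum()/(wt*s).sum();print("fin",fu,fv,ray("top",fu,fv,.195))
b=(cv2.inRange(h,(0,60,0),(20,255,95)));b[:195]=0;b[235:]=0;b[:,:155]=0;b[:,195:]=0
q=np.argwhere(b);print("mill blob rows",q[:,0].min(),q[:,0].max(),"cols",q[:,1].min(),q[:,1].max(),len(q))
# base circle: right-hand extreme at z~.04
um=q[:,1].max()+.5; vm=q[q[:,1]>=um-2][:,0].mean(); print("right edge",ray("top",um,vm,.042))
cv2.imwrite("pics/dbg.png",cv2.resize(np.hstack([top[130:280,90:260],cv2.merge([m,m,b])[130:280,90:260]]),None,fx=2.3,fy=2.3))
E
python3 meas.py
```

```text
tray [0.52802199 0.20316889] 0.1636266767221299 85
(27.0, 225.0, (29, 38), (12, 29))
fin 162.48224513172966 219.2520045819015 [0.47295036 0.19875145]
mill blob rows 195 230 cols 156 193 532
right edge [0.53556417 0.14823714]
```

View pics/dbg.png

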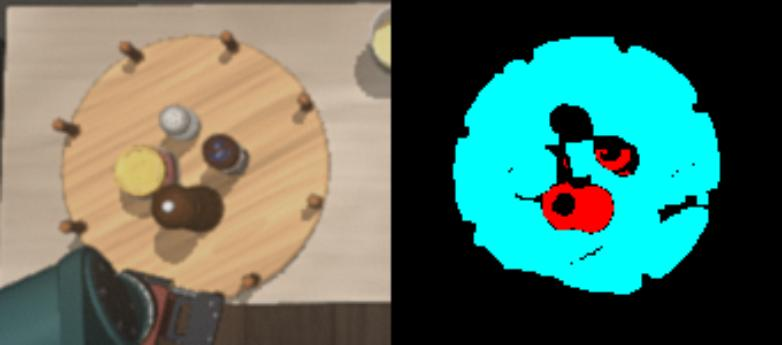

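The mask puts the tray centre at (196,165) and the mill base at (199,209), so the mill is still about 5° short. Nudging it slowly by that much, then backing off.

jog_arm([
  [[0.03,0.12,0],-0.15],
  [[0.04,0.14,0],-0.2],
  [[0.04,0.14,0],-0.2],
  [[0.04,0.14,0],-0.2],
  [[0.03,0.1,0],-0.1],
  [[0.01,0.04,0],0],
  [[0,0,0],0],
  [[0,0,0],0],
])

```text
clock: 9.47
tool_pos: [0.3727, 0.2483, 0.0666]
ee_rot: [0.0, 0.168, 0.986, 0.0]
contact_force: [-1.2, -0.4, -0.4]
grip_width: 0.008
finger_force: 0.0
```

```bash
python3 - <<'E'
from h import *
p=arm.state()["tool_pos"];print(p,ang(p[:2]))
a=arm.get_image("top")[130:280,90:260,::-1];b=arm.get_image("scene")[150:300,110:280,::-1]
cv2.imwrite("pics/m5.png",cv2.resize(np.hstack([a,b]),None,fx=2.3,fy=2.3,interpolation=cv2.INTER_CUBIC))
E
python3 meas.py
```

```text
[0.37270098 0.24831516 0.06664783] (np.float64(162.1), np.float64(0.16))
tray [0.52789555 0.20322933] 0.16370495632883977 100
(30.0, 227.0, (22, 37), (10, 29))
fin 160.49176728869375 219.3271130625686 [0.4728278  0.20350453]
mill blob rows 195 230 cols 155 194 539
right edge [0.53456166 0.14541904]
```

jog_arm([
  [[-0.1,-0.4,0],0],
  [[-0.1,-0.4,0],0],
  [[0,0,0.5],0],
  [[0,0,1],0],
  [[0,0,1],0],
  [[0,0,1],0],
  [[0,0,1],0],
  [[0,0,1],0],
  [[0,0,1],0],
  [[0,0,1],0],
  [[0,0,1],0],
  [[0,0,1],0],
])

```text
clock: 10.62
tool_pos: [0.3678, 0.2312, 0.2573]
ee_rot: [-0.0, 0.168, 0.986, -0.0]
contact_force: [0.2, -0.3, -0.2]
grip_width: 0.007
finger_force: 0.0
```

jog_arm([
  [[0.1,-0.5,1],0],
  [[0.3,-1,1],0],
  [[0.3,-1,1],0],
  [[0.3,-1,1],0],
  [[0.3,-1,1],0],
  [[0,-1,0],0],
  [[0,-1,0],0],
  [[0,-1,0],0],
  [[0,-1,0],0],
  [[0,-1,0],0],
  [[0,-1,0],0],
  [[0,-1,0],0],
])

```text
clock: 11.62
tool_pos: [0.3934, 0.0008, 0.3561]
ee_rot: [-0.0, 0.168, 0.986, -0.0]
contact_force: [-0.1, 1.2, -0.1]
grip_width: 0.001
finger_force: 0.0
```

jog_arm([
  [[0,-1,0],0],
  [[0,-1,0],0],
  [[0,-1,0],0],
  [[0,-1,0],0],
  [[0,-1,0],0],
  [[0,-1,0],0],
  [[0,-1,0],0],
  [[0,-1,0],0],
  [[0,0,0],0],
  [[0,0,0],0],
])

```text
clock: 12.45
tool_pos: [0.3936, -0.1582, 0.3561]
ee_rot: [-0.001, 0.169, 0.986, 0.0]
contact_force: [0.7, 0.3, -0.6]
grip_width: 0.005
finger_force: 0.0
```

```bash
python3 meas.py
python3 - <<'E'
from h import *
print(arm.state()["tool_pos"])
a=arm.get_image("top")[135:270,105:245,::-1];b=arm.get_image("scene")[160:290,125:275,::-1]
a=cv2.resize(a,(400,386),interpolation=cv2.INTER_CUBIC);b=cv2.resize(b,(400,386),interpolation=cv2.INTER_CUBIC)
cv2.imwrite("pics/m6.png",np.hstack([a,b]))
E
```

```text
tray [0.5272295  0.20328981] 0.16390229601338066 125
(30.0, 231.0, (21, 38), (10, 29))
fin 160.4877049180328 219.3391393442623 [0.47279921 0.20351383]
mill blob rows 195 230 cols 155 194 509
right edge [0.53418481 0.14541742]
[ 0.39367482 -0.15746767  0.3561803 ]
```

View pics/m6.png

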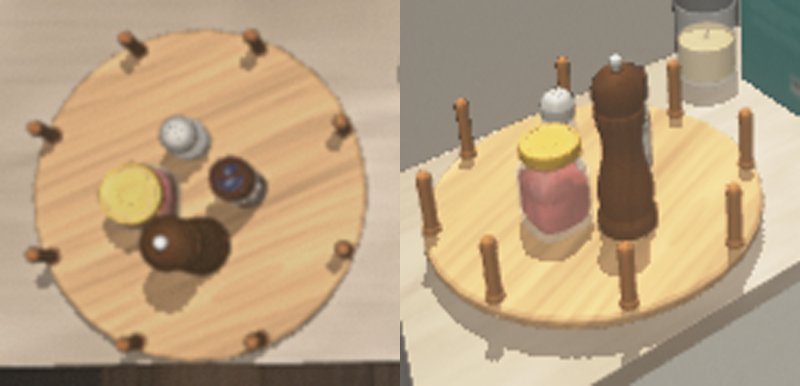

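All clear and standing. In the final view the mill is straight below the tray centre in the top half: centre (200,195), base about (199,247), finial (160,243). A last cross-check uses the scene camera.

Run:
```python
from h import *
T=lambda u,v,z:ray("top",105+u*.35,135+v*135/386,z)
S=lambda u,v,z:ray("scene",125+(u-400)*.375,160+v*130/386,z)
print("top pegs",fit([T(*q,.092) for q in[(127,39),(250,36),(342,121),(345,248),(253,342),(125,344),(34,254),(34,128)]]))
print("top peg bases",fit([T(*q,.034) for q in[(139,54),(259,50),(344,132),(342,256),(262,338),(140,341),(52,256),(56,133)]]))
print("scene pegs",fit([S(*q,.09) for q in[(461,102),(563,60),(673,63),(745,112),(735,187),(627,246),(488,240),(425,176)]]))
print("top fin",T(160,242,.195),"scene fin",S(615,60,.195), "scene base front", S(628,240,.032),"top base",T(199.5,247,.042))
```

```text
top pegs (array([0.5265773, 0.2004038]), np.float64(0.15599492360515516))
top peg bases (array([0.52613908, 0.20282152]), np.float64(0.15538922162780655))
scene pegs (array([0.52267347, 0.20311382]), np.float64(0.15614822121944644))
top fin [0.472073   0.20228006] scene fin [0.46621908 0.20407467] scene base front [0.45029658 0.21425229] top base [0.47290555 0.20015654]
```

```bash
python3 -c "
from station import arm
print(arm.close_job())"
```

```text
the job is handed in; nothing more can be done
None
```

I turned the carousel about 59° by its pegs and handed the job in at about 12.5 s. The mill stands at the front to within about 2° by both cameras, everything on the tray is still upright, and the arm is clear.

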